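# Empty the tumbling barrel

### The job

The batch in the bench tumbler is done: bring the loose steel tray up in front of the machine under the barrel's mouth, then use the lever to tip the barrel over, smoothly and without flinging it, until all seven pieces (ring castings and chips) have dropped into the tray. Then stand the barrel fully upright again, leaving the tray flat on the bench with the whole batch in it, and do not disturb the other tools.

Things in the scene. Friction and masses are not known exactly. Their poses are not given: they have to be found in the camera images.
- tumbler: tumbling machine bolted to the bench: grey base plate, two uprights, an open barrel pivoted between them. Origin on the bench straight below the pivot axis, midway between the uprights; x to the machine's back (-x is the pouring side), y along the pivot axis to the lever side (robot's side), z up. Base 12 mm thick, x -30 to 150 mm, y +-120 mm. Uprights at y = +-92 mm, 16 mm thick, 52 wide, 212 high.
- base_front (a point): middle of the base plate's front (pouring side) top edge, 12 mm above the bench, 30 mm in front of the pivot axis; axes as the machine's.
- pivot (a point): middle of the pivot axis, 190 mm above the bench; axes as the machine's (the pivot axis is y).
- barrel (a joint): tilt of the barrel in rad: 0 upright, mouth up (end stop); grows as it tips to the machine's -x side; 2.3 end stop, mouth steeply down. Stiff, balanced pivot (0.3 N m, some 3 N at the lever grip): it stays where it is left. Pieces slide out from about 1.9 to 2.25; only the full 2.3, held about a second, is sure to empty it.
- lever_grip (a point): middle of the lever's grip, a round black bar 18 mm thick, 82 mm long, parallel to the pivot axis and 110 mm from it, at machine y = 165 mm (bar 124 to 206 mm; the lever's 12 mm arm at 114 mm). At tilt 0 it leans 1.15 rad from vertical to the back (+x), 235 mm above the bench; over the top (300 mm) at tilt 1.15; ends leaning 1.15 rad to the front. Free all round; near either end it moves more up or down than along.
- mouth (a point): centre of the barrel's mouth, 125 mm from the pivot axis; z points out of the mouth. Tapered grey tub, outside radius 74 mm at the mouth, 56 at the bottom, wall 4, 145 long, motor below. Fully tipped, its lip is 52 mm above the bench, 44 mm in front of the pivot axis. Pieces land and roll at machine x = -40 to -215 mm, y within 60 mm of the middle.
- tray: loose catch tray of sheet steel, 190 mm (its x) by 220 mm (its y), 35 mm high, rolled rim 8 mm thick, walls and floor 3 mm; 0.35 to 0.7 kg, empty, flat on the bench on the pouring side. Origin at the centre of its underside, z up. Its rim can be pinched from above, or it can be pushed. With a 220 mm side against the base's front edge, centred, it catches every piece.
- casting1: brass signet-ring casting, a ring about 24 mm across and 8 mm high with a thicker 14 x 11 mm face at one side; origin at the middle of the ring's lower face; one of the seven pieces that start in the barrel.
- casting2: brass signet-ring casting, a ring about 24 mm across and 8 mm high with a thicker 14 x 11 mm face at one side; origin at the middle of the ring's lower face; one of the seven pieces that start in the barrel.
- casting3: brass signet-ring casting, a ring about 24 mm across and 8 mm high with a thicker 14 x 11 mm face at one side; origin at the middle of the ring's lower face; one of the seven pieces that start in the barrel.
- chip_cone1: white ceramic tumbling chip, a blunt cone 22 mm across and 20 mm high; origin at the centre of its base; one of the seven pieces that start in the barrel.
- chip_cone2: white ceramic tumbling chip, a blunt cone 22 mm across and 20 mm high; origin at the centre of its base; one of the seven pieces that start in the barrel.
- chip_cyl1: white ceramic tumbling chip, a cylinder 17 mm across and 18 mm long; origin at the centre of one end; one of the seven pieces that start in the barrel.
- chip_cyl2: white ceramic tumbling chip, a cylinder 17 mm across and 18 mm long; origin at the centre of one end; one of the seven pieces that start in the barrel.
- brush: bench brush, wooden back 170 x 36 mm, 30 mm high, bristles down; bystander, origin at the centre of its underside.
- bench_block: steel bench block 64 x 64 x 20 mm; bystander, origin at the centre of its underside.
- flat_file: flat file with wooden handle, about 290 mm long, 25 mm high; bystander, origin at the centre of its underside.
- pliers: pliers lying flat, 150 mm long, 60 mm wide, 12 mm high; bystander, origin at the centre of its underside.
- jar: amber glass jar 56 mm across, 55 mm high; bystander, origin at the centre of its underside.
- ring_clamp: wooden ring clamp 130 x 26 x 22 mm; bystander, origin at the centre of its underside.

How it is judged:
By the outcome, as a careful person would: the job done as asked, in the order asked, and still so for the second after the job is handed in, with the robot touching nothing.
It also fails if it takes over 72 s, if anything falls off the work surface, if the arm or the gripper's body presses on something with over 40 N, if the wrist force passes 120 N, or if a joint passes its speed limit or range.

### The arm

A 7-joint arm with a two-finger parallel gripper is mounted at the origin on the work surface. World frame = base frame: x ahead of the robot, y to its left, z up, the work surface at z = 0. Lengths are in m, angles in rad, forces in N, time in s.
With the tool pointing down it reaches from about 0.425 to 0.875 m from the base axis. Payload 8.4 kg.
Tool frame: the origin (TCP) lies at the very end of the fingers, on their centre line; the grasp point (between the pads) lies env.pinch_z behind it (env.pinch_z is the distance from the TCP to the grasp point, in m); z points along the fingers, y is the line along which they close (so a half turn about z gives the same grasp; the last joint's range is limited). The gripper opens to 85 mm and grips with 20 to 120 N. Pads are 22 mm wide; open, the fingers measure 114 mm over their backs; the gripper's body (76 mm by 85 mm) begins 54 mm behind the grasp point. The pads swing forward as they close: fully open they stand 13 mm farther back than shut.
Start: joints at [-1.245, 0.333, 0.04, 1.465, -0.013, 1.343, -0.059], TCP at [0.268, 0.592, 0.231] pointing down, gripper open.
Joint ranges: [-2.58, 2.58], [-0.38, 2.09], [-1.3, 1.39], [0.25, 2.4], [-1.5, 4.64], [0.08, 2.09], [-2.65, 2.65]. Speed limits (rad/s): [2.22, 2.22, 2.79, 2.79, 3.14, 3.14, 3.14].

### API

Orientations are given as a unit quaternion [w, x, y, z].
In Python, from bench import env, eyes, job gives the robot as it stands.
- The arm moves only by the tool servo_tool, never from a script. Its argument "targets" is a list that holds one entry, the list of rows, each a list of 4 numbers: the shift along the world's x, y, z in cm, then the turn about the world's z in degrees. In form: [[[x, y, z, roll], ...]]. A call has 1 to 8 rows; each row shifts and turns the commanded pose from where the row before left it; what a row does not reach is not made up. A row lasts 1/12 s, in which the tool goes at most 41.7 mm and 7.16 degrees, less where a joint would pass 70% of its speed; a pose out of reach is approached as far as the arm can. A call is refused whole if a number of a shift passes 4.17 or a number of a turn 7.16, either way. A call with a gripper value outside its range is refused whole. "fingers" is the finger opening in cm, from 0 to 8.54, set as the call begins (left out, the last holds). The fingers move at their own pace and stop on an object; "force" is the grip in N (left out, the last holds). Time passes only in rows, so rows that do not move let the fingers close. It gives the time, the measured TCP pose, the force, the opening and the grip force at its end, in the units of the state.
- env.read_state(): the state, without advancing time (a new reading comes with each control period).
- eyes.read_camera(name): name is "side" or "top" or "wrist"; returns a dict with "frame" (420x560x3 uint8, red, green, blue), "K" (3x3 intrinsics, pixels), "rvec" (rotation vector, rad) and "tvec" (3), from world to camera coordinates, as OpenCV has them; the wrist camera has in their place "T_tool_cam" (4x4, takes a point from camera to tool coordinates, whose origin is the TCP and whose axes are the flange's). Camera axes: x right, y down, z forward; pixel columns grow to the right and rows downward; lengths in m; the calibration is good to about 2 mm. A picture is of the moment at which its call begins: read the wrist's pose just before it. There is no depth.
- job.job_done(): hands the job in; it is judged then, once.
The state is a dict: "time_s": time; "joints": joint angles; "qd": joint speeds; "tau": joint torques, N m; "position": TCP position; "ee_rot": TCP orientation; "wrist_force": force on the tool from outside, world axes, zero at the start; "moment": the same for the moment, N m; "grip_width": finger opening in m; "grip_force": force on a finger pad.
Only numpy, scipy, OpenCV 4.12 (cv2) and the standard library are available. Lean on these libraries where they do the work, as an engineer would, in place of code of your own. Each camera call takes 0.05 s, during which the arm holds its last target. There are 200 camera calls.

## Working session

There is one attempt and no reset: what is moved stays moved. The work goes in short steps, Python scripts to look and compute and a tool call to move; the robot and the scene stay as the last step left them, time stands still between calls to the robot, and variables do not carry over. Pictures are saved under pics/ and viewed, at most 10 in all, crops included, and the job is handed in when it is done.

Besides the shell and the picture viewer there is one more tool, called after "Call:" by a JSON object that holds its "method" and its "body", one argument or row to a line. servo_tool: Moves the arm, as the interface text tells. Its arguments: {"type":"object","properties":{"targets":{"type":"array"},"fingers":{"type":"number"},"force":{"type":"number"}},"required":["targets"]}

```bash
mkdir -p pics; ls; cat > h.py <<'E'
import numpy as np, cv2
from bench import env, eyes, job
def save(c,n):
    d=eyes.read_camera(c); cv2.imwrite(f'pics/{n}.png',d['frame'][:,:,::-1]); np.savez(f'pics/{n}.npz',**d); return d
def ray(d,u,v):
    R=cv2.Rodrigues(np.array(d['rvec'],float))[0]; t=np.array(d['tvec'],float).ravel()
    r=R.T@np.linalg.inv(d['K'])@np.array([u,v,1.]); return -R.T@t, r
def plane(d,u,v,z):
    c,r=ray(d,u,v); return c+r*(z-c[2])/r[2]
def proj(d,p):
    return cv2.projectPoints(np.array(p,float).reshape(-1,3),np.array(d['rvec'],float),np.array(d['tvec'],float),np.array(d['K'],float),None)[0][:,0]
E
python3 - <<'E'
from h import *
print(env.read_state(), env.pinch_z)
a=save('top','top1')['frame'];b=save('side','side1')['frame']
E
```

```text
pics
{'time_s': 0.0, 'joints': array([-1.24518201,  0.33388269,  0.03985605,  1.46628921, -0.01337622,
        1.34329969, -0.05848231]), 'qd': array([-0.00023887, -0.00036087, -0.00049418, -0.00024758, -0.00111674,
        0.00090973,  0.00079712]), 'tau': array([ 3.06429979e-05, -6.58533096e+01,  1.36514470e+00, -4.05575860e+01,
        1.66294043e-02,  1.22742722e-02,  2.28104682e-07]), 'position': array([0.2677316 , 0.59179097, 0.23043048]), 'ee_rot': array([-1.08028144e-04,  2.10802559e-01,  9.77528327e-01, -7.99464613e-04]), 'wrist_force': array([-0.62169459, -0.10842218, -0.13150935]), 'moment': array([ 0.00999901,  0.01578152, -0.01083716]), 'grip_force': 0.0, 'grip_width': 0.08530992222195273} 0.0187
```

View pics/top1.png

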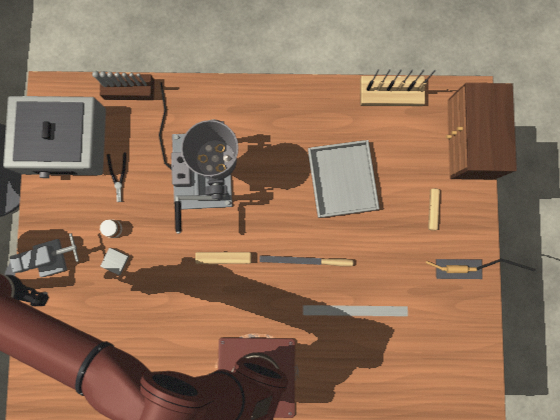

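View pics/side1.png

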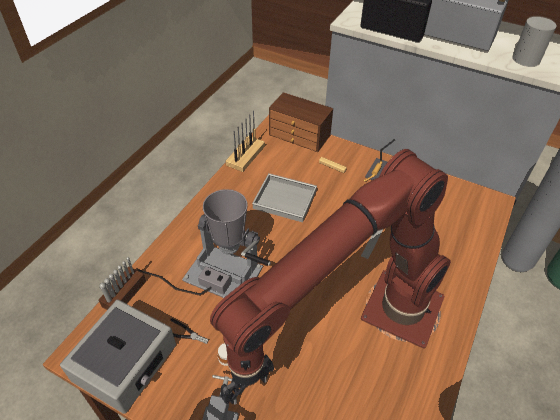

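The top view shows the machine at about (205,165), with the pouring side to the image right. The lever grip is at (178,215) and the tray at (345,178), slightly turned. The brush and file lie between them and the robot, at row 260. I'll enlarge this area for exact pixels.

```bash
python3 - <<'E'
from h import *
a=cv2.imread('pics/top1.png')[95:275,155:390]
cv2.imwrite('pics/crop1.png',cv2.resize(a,None,fx=3.3,fy=3.3,interpolation=cv2.INTER_CUBIC))
d=np.load('pics/top1.npz')
print(ray(d,280,210)[0])
for u,v in [(178,215),(205,165),(345,178),(223,257),(305,260)]: print(u,v,plane(d,u,v,0).round(3),plane(d,u,v,.235).round(3))
# tray contour: grey, low saturation
hsv=cv2.cvtColor(cv2.imread('pics/top1.png'),cv2.COLOR_BGR2HSV)
m=((hsv[...,1]<60)&(hsv[...,2]>60)).astype(np.uint8)*255
m[:, :295]=0; m[:,400:]=0; m[:120]=0; m[230:]=0
c=max(cv2.findContours(m,0,2)[0],key=cv2.contourArea)
P=np.array([plane(d,*p,.033)[:2] for p in c[:,0]],np.float32)
print(cv2.minAreaRect(P),cv2.boxPoints(cv2.minAreaRect(P)))
E
```

```text
[ 0.33218166 -0.04393861  1.67804182]
178 215 [0.485 0.249 0.   ] [0.464 0.208 0.235]
205 165 [0.645 0.169 0.   ] [0.601 0.139 0.235]
345 178 [ 0.609 -0.273  0.   ] [ 0.57  -0.241  0.235]
223 257 [0.356 0.105 0.   ] [0.353 0.085 0.235]
305 260 [ 0.35  -0.148  0.   ] [ 0.348 -0.134  0.235]
((0.6027205586433411, -0.2617706060409546), (0.22041502594947815, 0.19224214553833008), 8.585396766662598) [[ 0.4793987  -0.18317877]
 [ 0.5080973  -0.37326673]
 [ 0.7260424  -0.34036243]
 [ 0.6973438  -0.15027449]]
```

View pics/crop1.png

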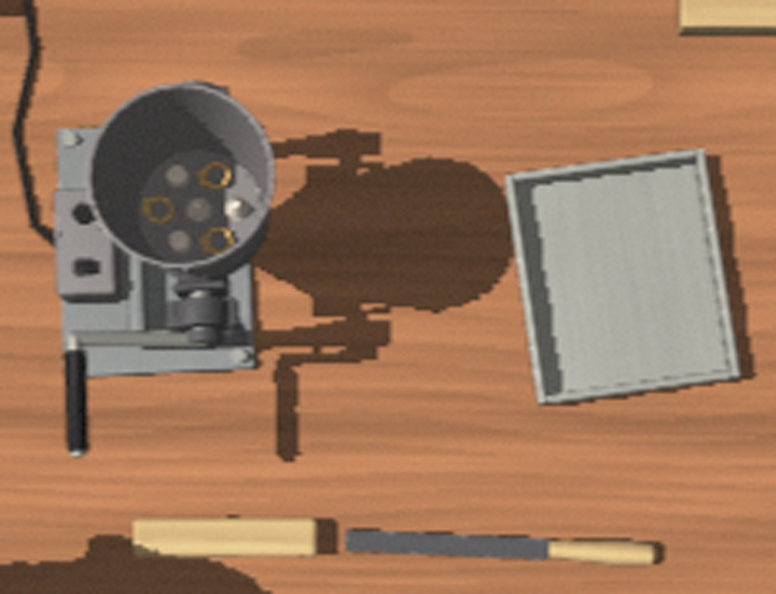

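The crop shows the base corners (crop pixels) at about (257,368), (66,376) and (58,129). The lever grip runs from (72,348) to (78,450), and the mouth circle is centred at (183,176). All seven pieces are visible in the barrel, and the tray is at right.

```bash
python3 - <<'E'
from h import *
d=np.load('pics/top1.npz')
f=lambda x,y,z: plane(d,155+x/3.3,95+y/3.3,z)[:2]
obs=[((.12,-.03),f(257,368,.012),.012),((.12,.15),f(66,376,.012),.012),((-.12,.15),f(58,129,.012),.012),
 ((.124,.1),f(73,350,.235),0),((.206,.1),f(78,450,.235),0),((0,0),f(183,176,.315),0)]
A=np.array([(o[0][1],o[0][0]) for o in obs],float); B=np.array([o[1] for o in obs])
M,_=cv2.estimateAffinePartial2D(A,B,ransacReprojThreshold=.02)
# rigid fit
def fit(A,B):
    ca,cb=A.mean(0),B.mean(0);H=(A-ca).T@(B-cb);U,S,V=np.linalg.svd(H);R=V.T@np.diag([1,np.linalg.det(V.T@U.T)])@U.T
    return R,cb-R@ca
R,t=fit(A,B)
print('yaw',np.degrees(np.arctan2(R[1,0],R[0,0])),'org',t); print((A@R.T+t-B).round(4)); 
g=lambda x,y:(R@np.array([x,y])+t).round(4)
print('grip0',g(.1004,.165),g(.1004,.155),'top',g(0,.155),'end',g(-.1004,.155),'traytarget',g(-.125,0),'frontedge',g(-.03,0))
np.savez('mach.npz',R=R,t=t)
b=cv2.imread('pics/top1.png')
for p in [(.12,-.03,.012),(-.12,-.03,.012),(.12,.15,.012),(.124,.1004,.235),(.206,.1004,.235)]:
    q=proj(d,[*g(p[1],p[0]),p[2]])[0]; print(((q-[155,95])*3.3).round(0))
E
```

```text
yaw 93.20130946562183 org [0.63044173 0.11566073]
[[-0.0004  0.0018]
 [-0.0007  0.002 ]
 [ 0.0017  0.0001]
 [-0.0005 -0.0029]
 [-0.0007 -0.0008]
 [ 0.0007 -0.0003]]
grip0 [0.4601 0.2067] [0.4701 0.2072] top [0.4757 0.107 ] end [0.4813 0.0068] traytarget [ 0.6374 -0.0091] frontedge [0.6321 0.0857]
[255. 368.]
[246. 119.]
[ 64. 377.]
[ 76. 351.]
[ 78. 451.]
```

Call:
{"method": "servo_tool", "body": {
  "targets": [
    [[0,-1,4,5],[0,-2,4,5],[1.5,-3.9,4,5],[1.5,-3.9,1.5,5],[1.5,-3.9,0,5],[1.5,-3.9,0,5],[1.5,-3.9,0,3],[1.5,-3.9,0,0]]
  ],
  "fingers": 4.5,
  "force": 60
}}

```text
time_s: 0.77
position: [0.3529, 0.3412, 0.3513]
ee_rot: [-0.0, -0.077, 0.997, 0.0]
wrist_force: [1.0, -0.3, -0.0]
grip_width: 0.045
grip_force: 0.0
```

Call:
{"method": "servo_tool", "body": {
  "targets": [
    [[1.5,-4,0,0],[1.5,-4,0,0],[1.5,-4,0,0],[1.5,-4,0,0],[1.5,-4,0,0],[1.5,-4,0,0],[1.5,-4,0,0],[1.5,-4,0,0]]
  ]
}}

```text
time_s: 1.43
position: [0.4697, 0.029, 0.3514]
ee_rot: [0.0, -0.076, 0.997, 0.0]
wrist_force: [0.7, 0.0, 0.8]
grip_width: 0.045
grip_force: 0.0
```

Call:
{"method": "servo_tool", "body": {
  "targets": [
    [[1.5,-3.8,0,0],[1.5,-3.8,0,0],[1.5,-3.8,0,0],[1.5,-3.8,0,0],[1.5,-3.8,0,0],[1.5,-3.8,-3,0],[1.4,-3.8,-4,0],[1.4,-3.8,-4,0]]
  ]
}}

```text
time_s: 2.1
position: [0.578, -0.2475, 0.2671]
ee_rot: [0.0, -0.075, 0.997, -0.0]
wrist_force: [0.2, 1.5, 0.9]
grip_width: 0.0452
grip_force: 0.0
```

Call:
{"method": "servo_tool", "body": {
  "targets": [
    [[1.4,-3.8,-4,0],[1.4,-3.8,-4,0],[0,0,-4,0],[0,0,-3,0],[0,0,-2,0],[0,0,0,0],[0,0,0,0]]
  ]
}}

```text
time_s: 2.68
position: [0.5974, -0.301, 0.119]
ee_rot: [-0.001, -0.075, 0.997, 0.0]
wrist_force: [-0.8, -0.0, 0.3]
grip_width: 0.0449
grip_force: 0.0
```

Call:
{"method": "servo_tool", "body": {
  "targets": [
    [[0.6,-1.8,-1,0],[0.6,-1.7,-1,0],[0.7,-1.7,-1,0],[0,0,-1.5,0],[0,0,-1.4,0],[0,0,0,0],[0,0,0,0]]
  ]
}}

```text
time_s: 3.27
position: [0.617, -0.3519, 0.0606]
ee_rot: [-0.0, -0.076, 0.997, 0.001]
wrist_force: [0.5, 0.6, 1.2]
grip_width: 0.0447
grip_force: 0.0
```

```bash
python3 - <<'E'
from h import *
s=env.read_state(); print(s['position'],s['joints'].round(2)); save('wrist','w1')
save('top','top2')
E
```

```text
[ 0.61700623 -0.35186784  0.06055591] [-0.02  0.68  0.71  1.5  -0.47  1.13  2.5 ]
```

View pics/w1.png

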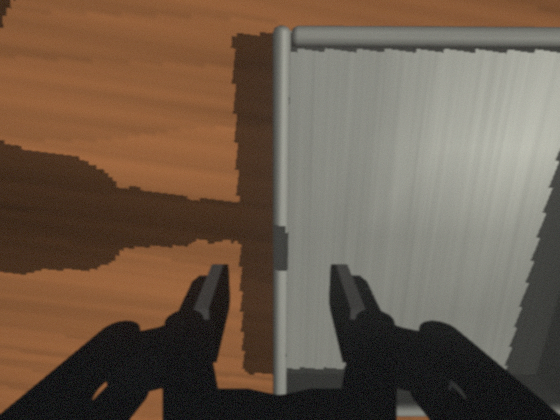

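The rim sits centred between the open fingers (rim at column 281, fingers at 225 and 335) and parallel to them. Next I'll descend and pinch.

Call:
{"method": "servo_tool", "body": {
  "targets": [
    [[0,0,-1.5,0],[0,0,-1.5,0],[0,0,-1.2,0],[0,0,-0.5,0],[0,0,0,0],[0,0,0,0]]
  ]
}}

```text
time_s: 3.87
position: [0.6167, -0.3533, 0.0132]
ee_rot: [-0.0, -0.075, 0.997, 0.0]
wrist_force: [1.0, -0.6, 0.5]
grip_width: 0.0448
grip_force: 0.0
```

Call:
{"method": "servo_tool", "body": {
  "targets": [
    [[0,0,0,0],[0,0,0,0],[0,0,0,0],[0,0,0,0],[0,0,0,0],[0,0,0,0]]
  ],
  "fingers": 0,
  "force": 50
}}

```text
time_s: 4.37
position: [0.6174, -0.3533, 0.0144]
ee_rot: [0.0, -0.076, 0.997, -0.0]
wrist_force: [-0.9, 2.3, 5.4]
grip_width: 0.0069
grip_force: 49.5
```

Call:
{"method": "servo_tool", "body": {
  "targets": [
    [[0.1,1,0,0],[0.2,1.5,0,0],[0.2,2,0,-0.7],[0.2,2,0,-0.7],[0.2,2,0,-0.7],[0.2,2,0,-0.7],[0.2,2,0,-0.7],[0.2,2,0,-0.7]]
  ]
}}

```text
time_s: 5.03
position: [0.6321, -0.2088, 0.0144]
ee_rot: [0.001, -0.038, 0.999, -0.001]
wrist_force: [-0.1, -4.4, 4.1]
grip_width: 0.0066
grip_force: 49.7
```

Call:
{"method": "servo_tool", "body": {
  "targets": [
    [[0.2,2,0,-0.7],[0.2,2,0,-0.5],[0.2,2,0,0],[0.2,1.7,0,0],[0.2,1.3,0,0],[0.2,1,0,0],[0,0,0,0],[0,0,0,0]]
  ]
}}

```text
time_s: 5.7
position: [0.645, -0.1058, 0.0144]
ee_rot: [0.001, -0.03, 1.0, 0.001]
wrist_force: [0.3, 3.9, 7.2]
grip_width: 0.0068
grip_force: 50.0
```

```bash
python3 - <<'E'
from h import *
s=env.read_state(); print(s['position'],s['joints'].round(2)); d=save('top','top3')
m=np.load('mach.npz');R,t=m['R'],m['t']
a=d['frame'][95:275,155:390,::-1]
cv2.imwrite('pics/crop3.png',cv2.resize(a,None,fx=3.3,fy=3.3,interpolation=cv2.INTER_CUBIC))
for p in [(-.03,-.11,.012),(-.03,.11,.012),(-.03,-.11,.033),(-.03,.11,.033),(-.22,.11,.033),(-.22,-.11,.033)]:
    print(((proj(d,[*(R@np.array(p[:2])+t),p[2]])[0]-[155,95])*3.3).round(0))
E
```

```text
[ 0.64502757 -0.10582003  0.01439533] [-0.43  0.63  0.71  1.69 -0.48  1.    2.08]
[247. 130.]
[255. 358.]
[245. 124.]
[253. 355.]
[457. 346.]
[446. 116.]
```

View pics/crop3.png

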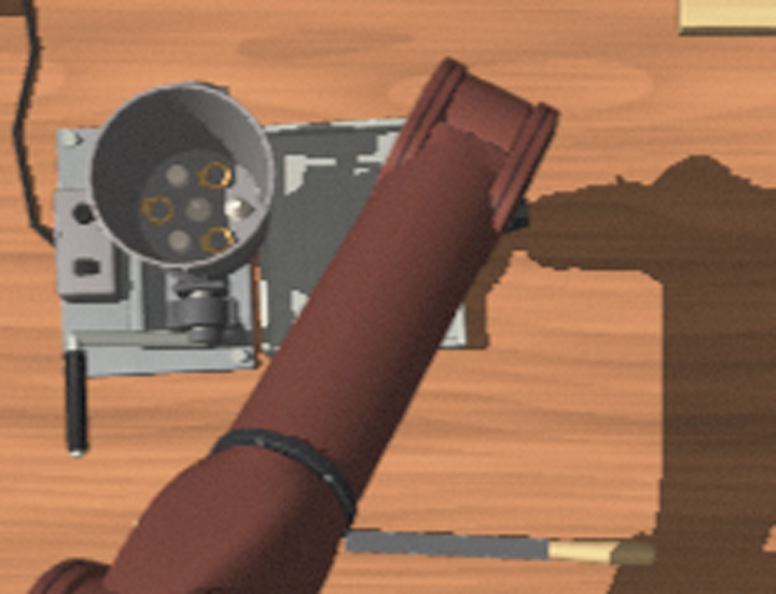

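The tray is square to the base, with a gap of about 5 mm (tray edge at column 262, base edge at 256). I'll close that gap gently.

Call:
{"method": "servo_tool", "body": {
  "targets": [
    [[-0.1,0.2,0,0],[-0.1,0.2,0,0],[-0.1,0.15,0,0],[0,0,0,0]]
  ]
}}

```text
time_s: 6.08
position: [0.6415, -0.1034, 0.0144]
ee_rot: [0.001, -0.028, 1.0, -0.001]
wrist_force: [3.2, -2.5, 5.6]
grip_width: 0.0065
grip_force: 50.0
```

Call:
{"method": "servo_tool", "body": {
  "targets": [
    [[0,0,0,0],[0,0,0,0],[0,0,0,0]]
  ],
  "fingers": 4.5
}}

```text
time_s: 6.33
position: [0.6401, -0.1021, 0.013]
ee_rot: [-0.001, -0.029, 1.0, 0.0]
wrist_force: [-0.6, 0.7, 0.3]
grip_width: 0.0422
grip_force: 0.0
```

Call:
{"method": "servo_tool", "body": {
  "targets": [
    [[0,0,1.5,0],[0,0,2,0],[0,0,3,0],[0,0,4,0],[0,-2,4,0],[0,-2,4,0],[-2,0,4,0],[-2,0,4,0]]
  ]
}}

```text
time_s: 7.0
position: [0.6026, -0.1419, 0.2702]
ee_rot: [-0.0, -0.027, 1.0, -0.001]
wrist_force: [0.3, 0.7, 0.7]
grip_width: 0.0448
grip_force: 0.0
```

Call:
{"method": "servo_tool", "body": {
  "targets": [
    [[-3,0,4,0],[-3,0,4,0],[-3,0,2,0],[-3,0,2,0],[-2,4,0,0],[-1,4,0,0],[0,4,0,0],[0,4,0,0]]
  ]
}}

```text
time_s: 7.67
position: [0.4637, 0.018, 0.3759]
ee_rot: [0.001, -0.028, 1.0, 0.001]
wrist_force: [0.7, 0.8, 0.3]
grip_width: 0.0446
grip_force: 0.0
```

```bash
python3 - <<'E'
from h import *
s=env.read_state(); print(s['position'],s['ee_rot'],s['joints'].round(2)); d=save('top','top4')
a=d['frame'][95:275,155:390,::-1]
cv2.imwrite('pics/crop4.png',cv2.resize(a,None,fx=3.3,fy=3.3,interpolation=cv2.INTER_CUBIC))
E
```

```text
[0.4636913  0.01803867 0.37592182] [ 9.61415407e-04 -2.79413446e-02  9.99608091e-01  1.42175336e-03] [-0.85 -0.15  0.63  1.67  0.09  1.59  1.41]
```

View pics/crop4.png

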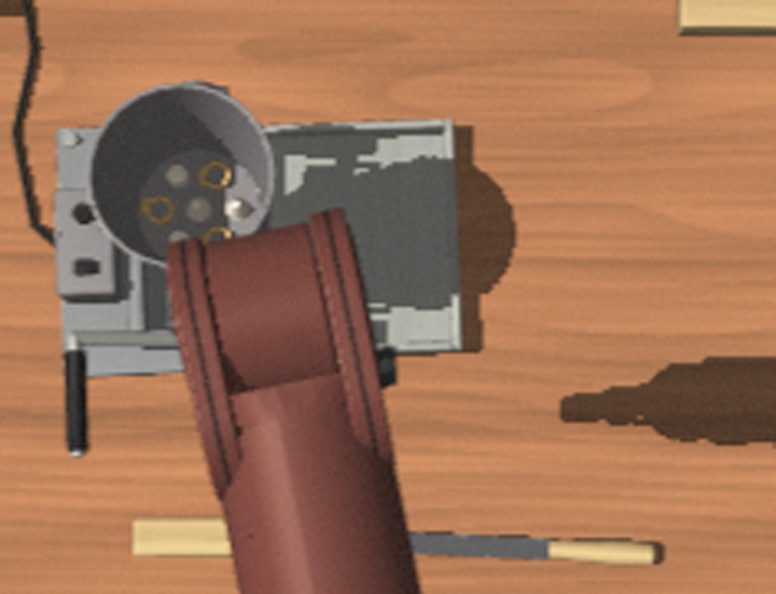

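The tray is nearly home, but its far corner still looks a few mm short (454,121 against the predicted 446,116). I'll nudge it flush with closed fingers from the outside.

Call:
{"method": "servo_tool", "body": {
  "targets": [
    [[3,-2.5,0,0],[3,-2.5,0,0],[3,-2.5,0,0],[3,-2.5,0,0],[3,-2.5,-2,0],[3,-2.5,-3,0],[3,-2.3,-4,0],[0,0,-4,0]]
  ],
  "fingers": 0
}}

```text
time_s: 8.38
position: [0.6639, -0.1504, 0.2594]
ee_rot: [0.001, -0.026, 1.0, -0.002]
wrist_force: [-0.0, -0.7, 0.3]
grip_width: -0.0003
grip_force: 0.0
```

Call:
{"method": "servo_tool", "body": {
  "targets": [
    [[0,0,-4,0],[0,0,-4,0],[0,0,-4,0],[0,0,-4,0],[0,0,-3,0],[0,0,0,0]]
  ]
}}

```text
time_s: 8.88
position: [0.6576, -0.1439, 0.0638]
ee_rot: [-0.005, -0.028, 1.0, 0.001]
wrist_force: [-0.8, 0.0, -1.2]
grip_width: 0.0001
grip_force: 0.0
```

Call:
{"method": "servo_tool", "body": {
  "targets": [
    [[0.7,-0.6,0,0],[0.8,-0.5,0,0],[0,0,-1,0],[0,0,-1.5,0],[0,0,-1.5,0],[0,0,0,0],[0,0,0,0]]
  ]
}}

```text
time_s: 9.47
position: [0.6755, -0.1555, 0.0284]
ee_rot: [-0.001, -0.029, 1.0, 0.0]
wrist_force: [-0.2, 0.4, 0.6]
grip_width: 0.0001
grip_force: 0.0
```

Call:
{"method": "servo_tool", "body": {
  "targets": [
    [[0,0.8,0,0],[0,0.7,0,0],[0,0.5,0,0],[0,0.2,0,0],[0,0.2,0,0],[0,0,0,0]]
  ]
}}

```text
time_s: 9.97
position: [0.6769, -0.1313, 0.03]
ee_rot: [0.0, -0.029, 1.0, 0.0]
wrist_force: [-0.3, -0.1, -0.0]
grip_width: 0.0003
grip_force: 0.0
```

Call:
{"method": "servo_tool", "body": {
  "targets": [
    [[0,0,-0.8,0],[0,0,-0.5,0],[0,0.3,0,0],[0,0.3,0,0],[0,0.2,0,0],[0,0.2,0,0],[0,0,0,0]]
  ]
}}

```text
time_s: 10.55
position: [0.6769, -0.1213, 0.0169]
ee_rot: [0.0, -0.029, 1.0, 0.0]
wrist_force: [-0.4, 0.8, -0.1]
grip_width: 0.0001
grip_force: 0.0
```

Call:
{"method": "servo_tool", "body": {
  "targets": [
    [[0,0.2,0,0],[0,0.2,0,0],[0,0.1,0,0],[0,0,0,0]]
  ]
}}

```text
time_s: 10.88
position: [0.6768, -0.1175, 0.017]
ee_rot: [0.0, -0.028, 1.0, -0.0]
wrist_force: [-0.6, -2.0, 1.3]
grip_width: 0.0001
grip_force: 0.8
```

Contact (-2 N); I'll keep pushing in small steps until it's firm.

Call:
{"method": "servo_tool", "body": {
  "targets": [
    [[0,0.2,0,0],[0,0.1,0,0],[0,0,0,0]]
  ]
}}

```text
time_s: 11.13
position: [0.6768, -0.1142, 0.017]
ee_rot: [0.0, -0.028, 1.0, -0.0]
wrist_force: [0.4, -2.1, 1.5]
grip_width: 0.0002
grip_force: 1.2
```

Call:
{"method": "servo_tool", "body": {
  "targets": [
    [[0,0.2,0,0],[0,0.1,0,0],[0,0,0,0]]
  ]
}}

```text
time_s: 11.38
position: [0.6768, -0.111, 0.0169]
ee_rot: [0.0, -0.029, 1.0, -0.0]
wrist_force: [0.8, -2.5, 1.5]
grip_width: -0.0001
grip_force: 1.3
```

Call:
{"method": "servo_tool", "body": {
  "targets": [
    [[0,0.1,0,0],[0,0.1,0,0],[0,0,0,0]]
  ]
}}

```text
time_s: 11.63
position: [0.6767, -0.1097, 0.0169]
ee_rot: [0.0, -0.028, 1.0, -0.0]
wrist_force: [1.1, -4.8, 3.3]
grip_width: -0.0002
grip_force: 2.5
```

```bash
python3 - <<'E'
from h import *
s=env.read_state(); print(s['position'],s['wrist_force'])
d=save('top','top5');e=save('side','side5')
m=np.load('mach.npz');R,t=m['R'],m['t']
a=d['frame'][120:220,215:300,::-1]; b=e['frame'][160:310,170:340,::-1]
r=lambda x:cv2.resize(x,(int(x.shape[1]*450/x.shape[0]),450),interpolation=cv2.INTER_CUBIC)
cv2.imwrite('pics/crop5.png',np.hstack([r(a),r(b)])[:, :800])
for n,dd,o,k in(('top',d,[215,120],4.5),('side',e,[170,160],3.)):
  for p in [(-.03,-.11,.012),(-.03,.11,.012),(-.03,.11,.033),(-.22,.11,.033),(-.22,-.11,.033)]:
    print(n,((proj(dd,[*(R@np.array(p[:2])+t),p[2]])[0]-o)*k).round(0))
E
```

```text
[ 0.67667649 -0.10970047  0.01693526] [ 1.10557255 -4.81601355  3.3110707 ]
top [66. 64.]
top [ 77. 376.]
top [ 75. 372.]
top [353. 360.]
top [338.  45.]
side [121. 250.]
side [275. 310.]
side [275. 300.]
side [339. 194.]
side [191. 140.]
```

View pics/crop5.png

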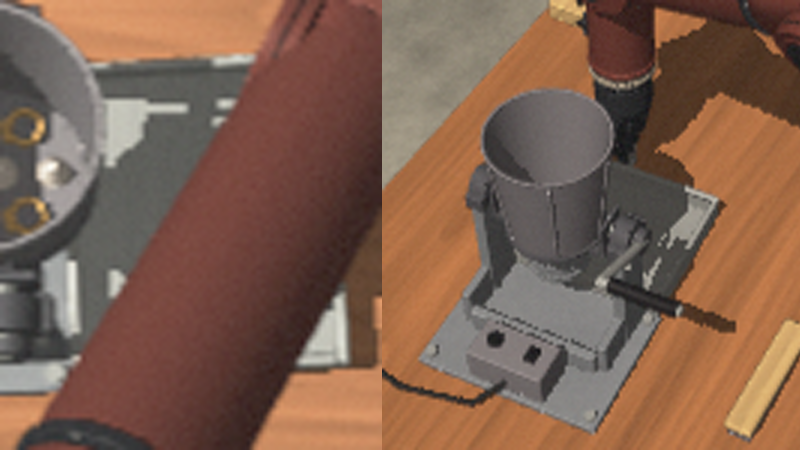

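The tray's edge is now against the base, and its near right corner is at about (345,362). One more small press, then on to the lever.

Call:
{"method": "servo_tool", "body": {
  "targets": [
    [[0,0.1,0,0],[0,0.1,0,0],[0,0,0,0]]
  ]
}}

```text
time_s: 11.98
position: [0.6762, -0.1095, 0.017]
ee_rot: [-0.0, -0.028, 1.0, -0.001]
wrist_force: [0.8, -9.0, 1.9]
grip_width: -0.0001
grip_force: 4.6
```

Call:
{"method": "servo_tool", "body": {
  "targets": [
    [[0,-0.6,0,0],[0,-0.8,1,0],[0,0,3,0],[0,0,4,0],[-2,0,4,0],[-3,0,4,0],[-3,0,4,0],[-3,0,4,0]]
  ],
  "fingers": 5.5
}}

```text
time_s: 12.65
position: [0.5816, -0.12, 0.2349]
ee_rot: [-0.001, -0.029, 1.0, 0.001]
wrist_force: [0.9, 1.6, 1.4]
grip_width: 0.055
grip_force: 0.0
```

Call:
{"method": "servo_tool", "body": {
  "targets": [
    [[-3,0,4,0],[-3,0,4,0],[-2,3,3,0],[-1,4,0,0],[-0.5,4,0,0],[0,4,0,0],[0,4,0,0],[0,4,0,0]]
  ]
}}

```text
time_s: 13.32
position: [0.4989, 0.1084, 0.3277]
ee_rot: [-0.0, -0.029, 1.0, 0.001]
wrist_force: [0.5, 1.0, 1.1]
grip_width: 0.0549
grip_force: 0.0
```

Call:
{"method": "servo_tool", "body": {
  "targets": [
    [[-1,3.3,0,0],[-1,3.3,0,0],[-0.9,3.3,0,0],[0,0,-2,0],[0,0,-2,0],[0,0,0,0],[0,0,0,0]]
  ]
}}

```text
time_s: 13.9
position: [0.4702, 0.2047, 0.287]
ee_rot: [-0.001, -0.029, 1.0, -0.0]
wrist_force: [-0.2, -0.0, 1.1]
grip_width: 0.0549
grip_force: 0.0
```

```bash
python3 - <<'E'
from h import *
s=env.read_state(); print(s['position'],s['joints'].round(2)); save('wrist','w2')
E
```

```text
[0.47024459 0.20465913 0.2870083 ] [-1.08  0.01  0.59  1.73 -0.01  1.41  1.14]
```

View pics/w2.png

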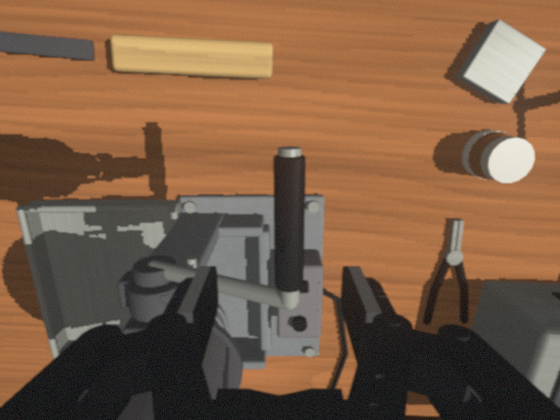

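The bar lies between the fingertips (bar at column 288, tips at 215 and 345). The tray is flush with the base. I'll descend and pinch lightly.

Call:
{"method": "servo_tool", "body": {
  "targets": [
    [[0,0.2,-1.5,0],[0,0,-2,0],[0,0,-2,0],[0,0,-1.3,0],[0,0,-0.3,0],[0,0,0,0],[0,0,0,0]]
  ]
}}

```text
time_s: 14.53
position: [0.4719, 0.2067, 0.2178]
ee_rot: [0.001, -0.028, 1.0, 0.001]
wrist_force: [0.0, -0.5, 0.2]
grip_width: 0.055
grip_force: 0.0
```

Call:
{"method": "servo_tool", "body": {
  "targets": [
    [[0,0,0,0],[0,0,0,0],[0,0,0,0],[0,0,0,0],[0,0,0,0]]
  ],
  "fingers": 0,
  "force": 25
}}

```text
time_s: 14.95
position: [0.4716, 0.2103, 0.218]
ee_rot: [0.001, -0.03, 1.0, 0.003]
wrist_force: [0.0, 10.7, 4.0]
grip_width: 0.0173
grip_force: 25.8
```

```bash
python3 - <<'E'
from h import *
m=np.load('mach.npz');R,t=m['R'],m['t']
for th in np.linspace(0,2.3,24):
    a=1.15-th; p=R@np.array([.11*np.sin(a),.155])+t
    print(th.round(2),(p*100).round(2),round((.19+.11*np.cos(a)-.0187)*100,2))
E
```

```text
0.0 [47.01 20.73] 21.62
0.1 [47.04 20.23] 22.6
0.2 [47.07 19.63] 23.53
0.3 [47.11 18.95] 24.39
0.4 [47.15 18.19] 25.18
0.5 [47.2  17.35] 25.89
0.6 [47.25 16.44] 26.51
0.7 [47.3  15.48] 27.03
0.8 [47.36 14.47] 27.46
0.9 [47.42 13.42] 27.79
1.0 [47.48 12.34] 28.01
1.1 [47.54 11.25] 28.12
1.2 [47.6  10.15] 28.12
1.3 [47.66  9.06] 28.01
1.4 [47.72  7.98] 27.79
1.5 [47.78  6.93] 27.46
1.6 [47.84  5.92] 27.03
1.7 [47.89  4.96] 26.51
1.8 [47.94  4.05] 25.89
1.9 [47.99  3.21] 25.18
2.0 [48.03  2.45] 24.39
2.1 [48.07  1.77] 23.53
2.2 [48.1   1.17] 22.6
2.3 [48.13  0.68] 21.62
```

Call:
{"method": "servo_tool", "body": {
  "targets": [
    [[0,0.1,0.2,0],[0,-0.1,0.4,0],[0,-0.2,0.5,0],[0,-0.2,0.5,0],[0,-0.3,0.5,0],[0,-0.3,0.4,0],[0,-0.3,0.4,0],[0,-0.4,0.4,0]]
  ]
}}

```text
time_s: 15.62
position: [0.4727, 0.1907, 0.2503]
ee_rot: [0.002, -0.029, 1.0, 0.001]
wrist_force: [6.8, 5.9, -2.0]
grip_width: 0.0171
grip_force: 24.6
```

Call:
{"method": "servo_tool", "body": {
  "targets": [
    [[0,-0.4,0.4,0],[0,-0.4,0.4,0],[0.1,-0.5,0.3,0],[0,-0.5,0.3,0],[0,-0.5,0.3,0],[0.1,-0.5,0.3,0],[0,-0.5,0.2,0],[0,-0.5,0.2,0]]
  ]
}}

```text
time_s: 16.28
position: [0.475, 0.1562, 0.2769]
ee_rot: [0.003, -0.03, 1.0, 0.004]
wrist_force: [1.1, 13.1, 14.1]
grip_width: 0.0166
grip_force: 26.3
```

Call:
{"method": "servo_tool", "body": {
  "targets": [
    [[0,-0.5,0.2,0],[0,-0.5,0.2,0],[0.1,-0.5,0.1,0],[0,-0.5,0.1,0],[0,-0.5,0.1,0],[0,-0.6,0,0],[0.1,-0.5,0,0],[0,-0.6,0,0]]
  ]
}}

```text
time_s: 16.95
position: [0.4775, 0.1119, 0.2836]
ee_rot: [0.003, -0.029, 1.0, 0.003]
wrist_force: [5.8, 6.5, 7.5]
grip_width: 0.0174
grip_force: 26.9
```

Call:
{"method": "servo_tool", "body": {
  "targets": [
    [[0,-0.6,0,0],[0,-0.5,0,0],[0.1,-0.6,0,0],[0,-0.5,-0.1,0],[0,-0.5,-0.1,0],[0,-0.6,-0.1,0],[0.1,-0.5,-0.2,0],[0,-0.5,-0.2,0]]
  ]
}}

```text
time_s: 17.62
position: [0.4792, 0.0679, 0.2751]
ee_rot: [0.003, -0.029, 1.0, 0.002]
wrist_force: [6.2, 5.1, -1.6]
grip_width: 0.0169
grip_force: 26.3
```

Call:
{"method": "servo_tool", "body": {
  "targets": [
    [[0,-0.5,-0.2,0],[0,-0.5,-0.2,0],[0.1,-0.5,-0.2,0],[0,-0.5,-0.3,0],[0,-0.4,-0.3,0],[0,-0.5,-0.3,0],[0,-0.4,-0.3,0],[0,-0.4,-0.3,0]]
  ]
}}

```text
time_s: 18.28
position: [0.481, 0.032, 0.2539]
ee_rot: [0.004, -0.029, 1.0, 0.002]
wrist_force: [12.7, 10.6, -3.7]
grip_width: 0.017
grip_force: 24.8
```

Call:
{"method": "servo_tool", "body": {
  "targets": [
    [[0.1,-0.4,-0.4,0],[0,-0.4,-0.4,0],[0.1,-0.3,-0.4,0],[0,-0.3,-0.4,0],[0,-0.3,-0.4,0],[0,-0.3,-0.4,0],[0,-0.2,-0.4,0],[0,-0.2,-0.4,0]]
  ]
}}

```text
time_s: 18.95
position: [0.4826, 0.0098, 0.223]
ee_rot: [0.003, -0.03, 1.0, 0.003]
wrist_force: [-4.3, 20.1, 33.5]
grip_width: 0.017
grip_force: 28.6
```

Call:
{"method": "servo_tool", "body": {
  "targets": [
    [[0,0,0,0],[0,0,0,0],[0,0,0,0],[0,0,0,0]]
  ]
}}

```text
time_s: 19.28
position: [0.4826, 0.0098, 0.2228]
ee_rot: [0.003, -0.03, 1.0, 0.003]
wrist_force: [4.2, 14.9, 8.6]
grip_width: 0.017
grip_force: 26.3
```

```bash
python3 - <<'E'
from h import *
d=save('top','top6');e=save('side','side6')
a=d['frame'][120:220,165:300,::-1]; b=e['frame'][170:310,180:330,::-1]
r=lambda x:cv2.resize(x,(int(x.shape[1]*380/x.shape[0]),380),interpolation=cv2.INTER_CUBIC)
o=np.hstack([r(a),r(b)]);print(o.shape);cv2.imwrite('pics/crop6.png',o[:,:800] if o.shape[1]<=800 else cv2.resize(o,(800,o.shape[0]*800//o.shape[1])))
print(env.read_state()['wrist_force'],env.read_state()['position'])
E
```

```text
(380, 920, 3)
[ 3.04638917 14.19742826  8.1319796 ] [0.48267575 0.00983384 0.222791  ]
```

View pics/crop6.png

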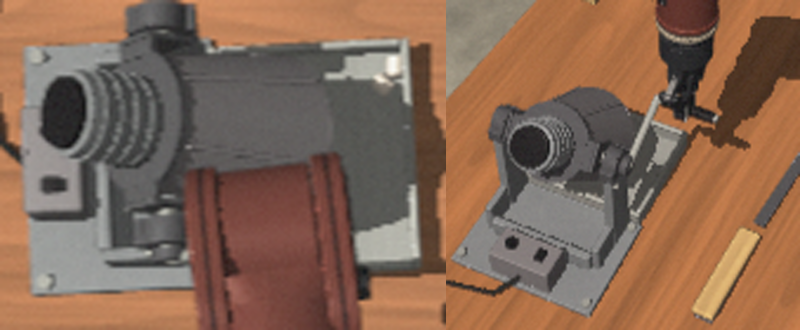

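The barrel is tipped and at least one chip is visible in the tray. It's about 0.05 rad short of the stop, so I'll ease it down to the stop and hold.

Call:
{"method": "servo_tool", "body": {
  "targets": [
    [[0,-0.1,-0.2,0],[0,-0.1,-0.2,0],[0,-0.1,-0.1,0],[0,0,0,0]]
  ]
}}

```text
time_s: 19.72
position: [0.4835, 0.0099, 0.2203]
ee_rot: [0.004, -0.031, 0.999, 0.005]
wrist_force: [-5.4, 23.0, 32.1]
grip_width: 0.0171
grip_force: 30.0
```

Force and geometry put it at the stop (about 2.29 rad). I'll hold there for over a second.

Call:
{"method": "servo_tool", "body": {
  "targets": [
    [[0,-0.1,-0.1,0],[0,0,0,0],[0,0,0,0],[0,0,0,0],[0,0,0,0],[0,0,0,0],[0,0,0,0],[0,0,0,0]]
  ]
}}

```text
time_s: 20.38
position: [0.4838, 0.0099, 0.2193]
ee_rot: [0.005, -0.032, 0.999, 0.006]
wrist_force: [-4.9, 27.1, 31.3]
grip_width: 0.017
grip_force: 30.6
```

Call:
{"method": "servo_tool", "body": {
  "targets": [
    [[0,0,0,0],[0,0,0,0],[0,0,0,0],[0,0,0,0],[0,0,0,0],[0,0,0,0],[0,0,0,0],[0,0,0,0]]
  ]
}}

```text
time_s: 21.05
position: [0.4838, 0.0099, 0.2193]
ee_rot: [0.005, -0.032, 0.999, 0.006]
wrist_force: [-3.6, 26.1, 31.4]
grip_width: 0.0169
grip_force: 30.6
```

Call:
{"method": "servo_tool", "body": {
  "targets": [
    [[0,0.2,0.2,0],[0,0.2,0.3,0],[0,0.3,0.4,0],[0,0.3,0.4,0],[0,0.3,0.4,0],[0,0.3,0.4,0],[0,0.4,0.4,0],[0,0.4,0.4,0]]
  ]
}}

```text
time_s: 21.72
position: [0.4821, 0.024, 0.2445]
ee_rot: [0.002, -0.028, 1.0, -0.001]
wrist_force: [6.7, -8.8, -0.2]
grip_width: 0.0174
grip_force: 26.4
```

Call:
{"method": "servo_tool", "body": {
  "targets": [
    [[0,0.4,0.4,0],[0,0.4,0.4,0],[0,0.4,0.3,0],[0,0.4,0.4,0],[0,0.5,0.3,0],[-0.1,0.4,0.3,0],[0,0.5,0.3,0],[0,0.5,0.2,0]]
  ]
}}

```text
time_s: 22.38
position: [0.4807, 0.0552, 0.2722]
ee_rot: [0.001, -0.026, 1.0, -0.002]
wrist_force: [-9.2, -24.8, 27.1]
grip_width: 0.0171
grip_force: 28.7
```

Call:
{"method": "servo_tool", "body": {
  "targets": [
    [[0,0.5,0.2,0],[0,0.5,0.2,0],[0,0.5,0.2,0],[-0.1,0.5,0.1,0],[0,0.5,0.1,0],[0,0.6,0.1,0],[0,0.5,0.1,0],[0,0.6,0,0]]
  ]
}}

```text
time_s: 23.05
position: [0.4786, 0.1011, 0.2825]
ee_rot: [0.001, -0.028, 1.0, 0.0]
wrist_force: [-14.2, -7.7, 29.5]
grip_width: 0.017
grip_force: 31.6
```

Call:
{"method": "servo_tool", "body": {
  "targets": [
    [[0,0.5,0,0],[0,0.6,0,0],[-0.1,0.5,-0.1,0],[0,0.5,0,0],[0,0.6,-0.1,0],[0,0.5,-0.1,0],[0,0.5,-0.1,0],[0,0.5,-0.2,0]]
  ]
}}

```text
time_s: 23.72
position: [0.4758, 0.1444, 0.2742]
ee_rot: [-0.002, -0.029, 1.0, 0.0]
wrist_force: [-12.7, -1.5, 11.5]
grip_width: 0.0173
grip_force: 32.0
```

Call:
{"method": "servo_tool", "body": {
  "targets": [
    [[-0.1,0.5,-0.2,0],[0,0.5,-0.2,0],[0,0.5,-0.3,0],[-0.1,0.5,-0.3,0],[0,0.4,-0.3,0],[0,0.5,-0.3,0],[-0.1,0.4,-0.4,0],[0,0.4,-0.3,0]]
  ]
}}

```text
time_s: 24.38
position: [0.4737, 0.1811, 0.2507]
ee_rot: [-0.001, -0.028, 1.0, -0.0]
wrist_force: [-4.9, -4.3, 5.7]
grip_width: 0.0169
grip_force: 33.3
```

Call:
{"method": "servo_tool", "body": {
  "targets": [
    [[0,0.4,-0.4,0],[0,0.4,-0.4,0],[0,0.4,-0.4,0],[0,0.3,-0.4,0],[0,0.3,-0.4,0],[0,0.3,-0.5,0],[0,0.3,-0.4,0],[0,0,0,0]]
  ]
}}

```text
time_s: 25.05
position: [0.4727, 0.205, 0.2202]
ee_rot: [-0.002, -0.029, 1.0, -0.001]
wrist_force: [-4.3, -1.9, -4.9]
grip_width: 0.0168
grip_force: 34.0
```

Call:
{"method": "servo_tool", "body": {
  "targets": [
    [[0,0.2,-0.2,0],[0,0.2,-0.2,0],[0,0.1,-0.2,0],[0,0,0,0]]
  ]
}}

```text
time_s: 25.38
position: [0.4726, 0.2084, 0.2143]
ee_rot: [-0.002, -0.028, 1.0, -0.002]
wrist_force: [-6.0, -6.4, -2.5]
grip_width: 0.0171
grip_force: 33.9
```

Call:
{"method": "servo_tool", "body": {
  "targets": [
    [[0,0.1,-0.1,0],[0,0.1,-0.1,0],[0,0,0,0]]
  ]
}}

```text
time_s: 25.63
position: [0.4725, 0.2096, 0.2122]
ee_rot: [-0.003, -0.028, 1.0, -0.002]
wrist_force: [-6.3, -9.4, -1.6]
grip_width: 0.0169
grip_force: 33.8
```

Call:
{"method": "servo_tool", "body": {
  "targets": [
    [[0,0.1,-0.2,0],[0,0.1,-0.1,0],[0,0.1,-0.1,0],[0,0,0,0]]
  ]
}}

```text
time_s: 25.97
position: [0.4725, 0.2106, 0.2102]
ee_rot: [-0.003, -0.027, 1.0, -0.003]
wrist_force: [-19.0, -20.9, 23.5]
grip_width: 0.0173
grip_force: 36.0
```

Call:
{"method": "servo_tool", "body": {
  "targets": [
    [[0,0.1,-0.1,0],[0,0.1,-0.1,0],[0,0.1,0,0],[0,0,0,0]]
  ]
}}

```text
time_s: 26.3
position: [0.4738, 0.2107, 0.2091]
ee_rot: [-0.002, -0.025, 1.0, -0.004]
wrist_force: [-18.4, -32.3, 31.3]
grip_width: 0.0168
grip_force: 37.9
```

The bar stopped at y=0.2107 with the force rising, so it's at the upright stop. I'll ease off, release and retreat.

Call:
{"method": "servo_tool", "body": {
  "targets": [
    [[0,-0.3,0.2,0],[0,0,0,0]]
  ]
}}

```text
time_s: 26.47
position: [0.4738, 0.2106, 0.2093]
ee_rot: [-0.002, -0.026, 1.0, -0.003]
wrist_force: [-6.7, -17.8, 8.1]
grip_width: 0.0169
grip_force: 35.4
```

Call:
{"method": "servo_tool", "body": {
  "targets": [
    [[0,0,0,0],[0,0,0,0],[0,0,0,0],[0,0,0,0]]
  ],
  "fingers": 5.5
}}

```text
time_s: 26.8
position: [0.4743, 0.2161, 0.2096]
ee_rot: [0.0, -0.029, 1.0, 0.0]
wrist_force: [-0.2, -1.2, 0.4]
grip_width: 0.055
grip_force: 0.0
```

Call:
{"method": "servo_tool", "body": {
  "targets": [
    [[0,0,1.5,0],[0,0,2.5,0],[0,0,3.5,0],[0,0,4,0],[0,2,4,0],[-1,4,0,0],[-1,4,0,0],[-1,4,0,0]]
  ]
}}

```text
time_s: 27.47
position: [0.4438, 0.3562, 0.3627]
ee_rot: [0.001, -0.028, 1.0, 0.001]
wrist_force: [0.7, 1.6, 0.2]
grip_width: 0.0552
grip_force: 0.0
```

Call:
{"method": "servo_tool", "body": {
  "targets": [
    [[-1,4,0,0],[-1,4,0,0],[-1,4,0,0],[-1,4,0,0],[-1,4,0,0],[-1,4,0,0],[0,0,0,0],[0,0,0,0]]
  ]
}}

```text
time_s: 28.13
position: [0.3817, 0.5973, 0.359]
ee_rot: [-0.001, -0.031, 1.0, -0.001]
wrist_force: [0.4, -0.4, 0.4]
grip_width: 0.0552
grip_force: 0.0
```

```bash
python3 - <<'E'
from h import *
d=save('top','top7');e=save('side','side7')
a=d['frame'][120:240,165:310,::-1]; b=e['frame'][170:310,180:330,::-1]
r=lambda x:cv2.resize(x,(int(x.shape[1]*370/x.shape[0]),370),interpolation=cv2.INTER_CUBIC)
o=np.hstack([r(a),r(b)]);print(o.shape);cv2.imwrite('pics/crop7.png',cv2.resize(o,(800,o.shape[0]*800//o.shape[1])))
# change of lever/barrel region between first and now
df=cv2.absdiff(np.load('pics/top1.npz')['frame'],d['frame']).max(2)
print('lever',(df[195:235,172:190]>40).sum(),'barrel rim',(df[115:180,180:240]>40).sum(), 'bystanders',(df[250:268,190:358]>40).sum(), (df[150:275,95:130]>40).sum())
E
```

```text
(370, 843, 3)
lever 109 barrel rim 227 bystanders 1307 117
```

View pics/crop7.png

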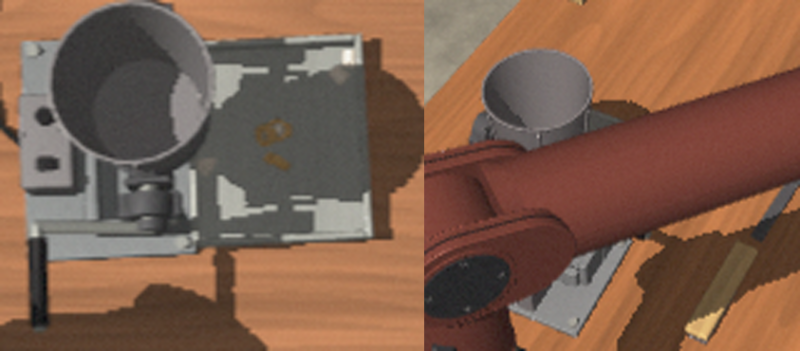

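The barrel is upright and its floor is empty. In the tray I can see castings at about (270,135) and (277,160), and chips at (207,165) and (340,72). I've used all ten views, so the remaining checks are numeric: lever position, piece blobs, stray pieces.

```bash
python3 - <<'E'
from h import *
m=np.load('mach.npz');R,t=m['R'],m['t']
A=np.load('pics/top1.npz')['frame'];d=np.load('pics/top7.npz');B=d['frame']
def lever(f):
    g=f[198:234,170:190].max(2)<45
    return [(v+198,round(np.nonzero(r)[0].mean()+170,1)) for v,r in enumerate(g) if 3<=r.sum()<14][::5]
print(lever(A),lever(B))
# mouth rim: template shift
r=B[115:180,178:242];s=cv2.matchTemplate(A[105:190,168:252],r,cv2.TM_CCOEFF_NORMED);print('barrel shift',cv2.minMaxLoc(s)[1],cv2.minMaxLoc(s)[3],'(10,10)=same')
# tray interior blobs: saturation/brightness vs. local median, world coords
f=B.astype(np.int16); rb=(f[...,0]-f[...,2]).astype(np.int16)
q=proj(d,[[*(R@np.array(p)+t),.004] for p in [(-.04,-.105),(-.04,.105),(-.215,.105),(-.215,-.105)]])
mask=np.zeros(B.shape[:2],np.uint8);cv2.fillConvexPoly(mask,q.astype(int),1)
bl=((rb>18)&(mask>0)).astype(np.uint8)
n,l,st,c=cv2.connectedComponentsWithStats(bl)
for i in range(1,n):
    if st[i,4]>2:
        w=plane(d,*c[i],.01)[:2]; print('blob',c[i].round(0),st[i,4],B[int(c[i][1]),int(c[i][0])],'mach',(R.T@(w-t)).round(3))
E
```

```text
[(203, np.float64(178.0)), (212, np.float64(179.0)), (219, np.float64(179.0))] [(203, np.float64(179.0)), (209, np.float64(177.3)), (222, np.float64(179.0)), (228, np.float64(178.0))]
barrel shift 0.9298680424690247 (10, 10) (10,10)=same
blob [284. 139.] 17 [242 239 230] mach [-0.201 -0.087]
blob [258. 165.] 83 [102  82  54] mach [-0.114 -0.008]
blob [259. 175.] 34 [103  86  56] mach [-0.117  0.022]
```

The barrel shift is zero and the lever is back in place. The white chips don't show up well by colour from the top, so I'll bring the wrist camera over the tray (high, clear of the barrel) to count the pieces.

Call:
{"method": "servo_tool", "body": {
  "targets": [
    [[0,0,4,0],[1,-4,2,0],[1,-4,0,0],[1,-4,0,0],[1,-4,0,0],[1,-4,0,0],[1,-4,0,0],[1,-4,0,0]]
  ]
}}

```text
time_s: 28.9
position: [0.4539, 0.3139, 0.4207]
ee_rot: [0.0, -0.027, 1.0, 0.001]
wrist_force: [0.7, 0.8, 0.6]
grip_width: 0.0555
grip_force: 0.0
```

Call:
{"method": "servo_tool", "body": {
  "targets": [
    [[1,-4,0,0],[1,-4,0,0],[1,-4,0,0],[1,-4,0,0],[2,-4,0,0],[2,-4,0,0],[2,-4,0,0],[2,-4,0,0]]
  ]
}}

```text
time_s: 29.57
position: [0.5676, 0.005, 0.421]
ee_rot: [0.001, -0.028, 1.0, 0.001]
wrist_force: [-0.1, 0.7, -0.4]
grip_width: 0.0551
grip_force: 0.0
```

Call:
{"method": "servo_tool", "body": {
  "targets": [
    [[3,-3,0,0],[3,-2,0,0],[3,0,0,0],[3,0,0,0],[0,0,0,0],[0,0,0,0],[0,0,0,0]]
  ]
}}

```text
time_s: 30.15
position: [0.6865, -0.0426, 0.4206]
ee_rot: [0.0, -0.027, 1.0, -0.0]
wrist_force: [-0.7, 0.7, -0.1]
grip_width: 0.055
grip_force: 0.0
```

```bash
cat > w.py <<'E'
from h import *
from scipy.spatial.transform import Rotation as Ro
m=np.load('mach.npz');R,t=m['R'],m['t']
s=env.read_state();e=s['ee_rot'];d=save('wrist','w3')
T=np.eye(4);T[:3,:3]=Ro.from_quat([e[1],e[2],e[3],e[0]]).as_matrix();T[:3,3]=s['position']
C=np.linalg.inv(T@d['T_tool_cam']);rv=cv2.Rodrigues(C[:3,:3])[0];D=dict(rvec=rv,tvec=C[:3,3],K=d['K'])
print(s['position'],'cam',np.linalg.inv(C)[:3,3].round(3))
q=proj(D,[[*(R@np.array(p)+t),z] for z in(.003,.315) for p in [(-.04,-.107),(-.04,.107),(-.215,.107),(-.215,-.107)]]);print(q.round(0))
# rectify the tray floor to a machine-aligned map, 1 mm per pixel: col = -x-.03, row = y+.11
g=[(x,y) for x in(-.03,-.22) for y in(-.11,.11)]
src=proj(D,[[*(R@np.array(p)+t),.003] for p in g]).astype(np.float32)
dst=np.float32([[(-x-.03)*1000,(y+.11)*1000] for x,y in g])
M=cv2.getPerspectiveTransform(src,dst);W=cv2.warpPerspective(d['frame'],M,(190,220));np.save('pics/W.npy',W)
L=cv2.cvtColor(W,cv2.COLOR_RGB2GRAY);S=cv2.cvtColor(W,cv2.COLOR_RGB2HSV)[...,1]
for r in range(0,220,7): print(' '.join(f'{L[r:r+7,c:c+7].mean():3.0f}' for c in range(0,190,7)))
E
python3 w.py
```

```text
[ 0.68654226 -0.04255247  0.42058997] cam [ 0.607 -0.047  0.564]
[[354. 185.]
 [363.  41.]
 [243.  41.]
 [247. 185.]
 [432. 280.]
 [480. -34.]
 [191. -34.]
 [212. 280.]]
 74  71  73  73  72  72  72  72  72  71  73  72  72  72  83  93  91  90  90  91  91  91  91  90  88 119 123  78
 75  76  76  76  77  76  75  76  75  75  75  76  75  75  75  74  75  92 114 128 129 129 128 138 149 143 122  69
 76  77  77  78  78  79  78  79  77  75  75  75  76  76  75  75  75 113 148 150 151 152 149 193 222 159 122  67
 75  77  83 135 142 140 131 123 103 101 102  96  76  75  82 100 101 129 148 151 151 152 147 185 206 151 120  71
 75  76  78 138 158 157 154 140 130 128 129 119  77  75  84 109 120 128 141 146 137 129 107 102 106  91  83  67
 75  75  76 135 158 157 154 107  75  75  75  75  74  75 108 115 102  80  89  84  79  94 103  96  80  74  72  66
 74  75  78 141 158 157 154 104  75  75  75  75  74  75  80  77  75  76  75  75  75  82  97  92  77  73  71  64
 74  75  77 142 157 155 138  90  75  74  75  75  75  75  74  75  75  74  74  76  75  76  79  76  76  73  71  64
 73  75  81 149 156 110  80  75  7
[... 1953 characters left out ...]
 138 126 115 103 134 136  78
 76  79  79 125 166 162 162 152 132 128 116 112  82  80  87 126 130 130 152 153 156 155 157 155 156 156 139  77
 76  79  79 104 113  96 101  92  80  79  79  79  79  80  79  80  80  93 151 154 156 156 157 156 157 157 139  79
 77  79  80  80  80  81  80  81  80  79  79  79  79  80  80  81  81  94 151 154 157 155 158 157 157 155 140  78
 76  79  80 115 127 114 110  85  83  83  84  82  80  81  81  90  93 106 152 154 157 157 157 157 157 154 141  78
 76  79  80 121 128 123 120  85 111 127 117  96  80  81  80 100 116 123 131 131 123 119 120 120 119 130 142  79
 74  71  70  71  70  71  72  71  69  71  70  69  81 107 106 107 106 107 110 110 110 109 111 110 111 117 141  79
```

```bash
python3 - <<'E'
import numpy as np, cv2
W=np.load('pics/W.npy').astype(int); rb=W[...,0]-W[...,2]; L=W.mean(2)
print('floor',W[100,40],W[180,40])
m=(rb>12).astype(np.uint8); n,l,s,c=cv2.connectedComponentsWithStats(m)
print('brass',[(s[i].tolist()) for i in range(1,n) if s[i,4]>25])
r=slice(78,150,3);k=slice(66,114,3)
print(rb[r,k]);print(L[r,k].astype(int))
for y,x in [(16,168),(36,157),(40,157),(95,88),(130,8)]: print((y,x),W[y,x])
E
```

```text
floor [75 75 72] [164 165 157]
brass [[184, 0, 6, 220, 711], [147, 8, 35, 42, 733], [64, 84, 42, 33, 970], [72, 121, 30, 23, 346], [0, 124, 21, 19, 159]]
[[ 4  4  4  4  3  4  2  4  3  5  6  4  4  3  5  5]
 [ 3  4  4  4  5  4  4  4  4  6  5  5  4  4  2  3]
 [ 3  3  5  5  3  3  8 13  7  7  4  4  2  5  4  4]
 [ 4  5  5  4  6 16 36 41 41 32 17  3  3  5  3  4]
 [ 4 10 16 17 23 41 39 26 24 35 40 19 11  6  4  4]
 [20 39 41 41 46 40 20 14 13 18 39 46 38 17  4  4]
 [32 46 45 49 45 31 21 15 13 14 28 51 46 17  4  3]
 [39 44 40 40 42 43 42 23 16 13 28 47 42 14  4  5]
 [36 47 37 30 45 52 50 30 14 16 37 49 40 11  4  3]
 [31 46 37 32 46 50 48 35 25 37 44 39 29  9  3  4]
 [20 43 45 39 48 49 51 47 41 40 19  7  3  4  2  3]
 [ 5 30 44 44 48 43 31 20 11  9  4  2  2  5  3  3]
 [ 3 15 28 32 30 17  6  4  1  2  2  2  4  3  4  3]
 [ 4  4  5  6  4  3  3  3  4  3  3  2  5  3  4  4]
 [ 3  3  3  6 10  5  3  3  2  4  5  3  3  5  1  3]
 [ 4  3  4 17 37 28 11  3  3  4  4  1  3  2  3  3]
 [ 3  4 10 32 47 43 36 18  7  4  3  3  2  3  3  3]
 [ 2  4 19 44 47 48 47 44 29  9  2  2  4  5  3  5]
 [ 3  2  8 23 38 44 46 47 48
[... 915 characters left out ...]
7 73 76 71 72 71 73 73 73]
 [72 72 73 73 76 73 73 74 75 73 74 72 73 73 74 74]
 [75 76 74 73 72 71 73 75 74 72 75 73 73 73 72 75]
 [73 75 73 75 70 70 70 74 73 74 76 71 74 71 74 73]
 [76 74 75 71 67 66 67 73 71 73 75 74 72 75 74 76]
 [74 75 72 71 66 67 69 69 72 72 74 76 73 72 75 77]
 [73 76 74 72 70 67 70 70 71 73 71 73 72 74 77 75]
 [74 76 76 74 74 74 73 71 73 71 69 71 73 71 72 76]
 [74 75 77 74 72 77 76 74 73 72 67 71 74 74 75 76]
 [75 75 78 74 74 75 74 76 74 72 72 70 74 71 74 76]
 [77 75 77 75 74 75 76 76 76 78 73 73 74 74 74 74]
 [76 74 74 75 74 76 72 76 77 74 77 74 76 75 75 77]]
(16, 168) [238 233 220]
(36, 157) [110 101  93]
(40, 157) [111 103  95]
(95, 88) [99 93 86]
(130, 8) [96 92 83]
```

The count comes to three brass castings and four chips: one bright, one at (36,157), one inside a ring and one at (130,8) beside the base-side wall. I'll triangulate that last one to be sure it's inside.

```bash
cat > tri.py <<'E'
from h import *
from scipy.spatial.transform import Rotation as Ro
m=np.load('mach.npz');R,t=m['R'],m['t']
s=env.read_state();e=s['ee_rot'];d=np.load('pics/w3.npz')
T=np.eye(4);T[:3,:3]=Ro.from_quat([e[1],e[2],e[3],e[0]]).as_matrix();T[:3,3]=s['position']
C=np.linalg.inv(T@d['T_tool_cam']);D=dict(rvec=cv2.Rodrigues(C[:3,:3])[0],tvec=C[:3,3],K=d['K'])
W=np.load('pics/W.npy').astype(int);m1=((W[...,0]-W[...,2]>9)&(W.mean(2)>82))[115:150,0:25]
ys,xs=np.nonzero(m1);print('W blob',xs.min(),xs.max(),ys.min()+115,ys.max()+115)
cx,cy=xs.mean(),ys.mean()+115
wp=np.array([*(R@np.array([-.03-cx/1000,cy/1000-.11])+t),.003]);c1=C[:3,:3].T@-C[:3,3];r1=wp-c1
f=np.load('pics/top7.npz');F=f['frame'].astype(int);g=(F[...,0]-F[...,2])[166:188,226:248]
L=F.mean(2)[166:188,226:248];print(L.astype(int));print(g)
c2,r2=ray(f,235.7,176.4)
a=np.linalg.lstsq(np.c_[r1,-r2],c2-c1,rcond=None)[0];p,q=c1+a[0]*r1,c2+a[1]*r2
print(p,q,'mach',R.T@((p+q)[:2]/2-t))
E
python3 tri.py
```

```text
W blob 0 22 124 143
[[145 144 142 146 127  83  55  54  47  68  83  82  84  83  84  83  83  83
   83  84  84  83]
 [142 144 142 127  81  59  53  54  53  71  85  84  84  85  83  85  86  85
   82  85  84  84]
 [114 142 129  85  52  53  53  50  57  78  83  83  84  87  86  85  84  83
   84  83  84  84]
 [143 124  86  60  51  55  51  57  74  81  86  86  83  82  86  84  82  81
   84  83  84  84]
 [ 95  69  56  55  52  54  54  68  83  86  85  82  85  86  85  83  85  84
   86  83  82  84]
 [ 57  58  59  55  55  46  62  79  84  85  84  84  87  84  86  87  83  82
   86  86  86  84]
 [ 57  52  52  49  47  51  73  85  84  85  86  83  84  88  85  86  85  85
   84  84  85  83]
 [ 56  55  54  48  52  68  78  85  87  84  86  85  87  86  85  87  82  83
   84  87  83  86]
 [ 51  50  50  55  67  76  84  90  95 101 100 101  96  89  82  86  84  84
   83  83  84  84]
 [ 50  49  70  86  79  83  87  97 102 102 104 101  96  91  87  86  86  85
   85  83  84  85]
 [ 56  92 128 124  89  83  86  99  98 102  98  99  90  88  84  87  85  84
   84  88  86  84]
 [115 145 145 130  88  80  88  99  94  97 104  97  89  87
[... 1886 characters left out ...]
  7 10 13 10  5  3  5  3  3  1  3  4  1  4  6]
 [ 0 -1 -1  3 10 12  4  4  4  6  7  0  3  8  9  6  3  4  3  4  6  3]
 [-1  0  0  4 10 11  3  3  4  3  2  3  4  7  9 10  8  7  3  2  3  4]
 [-1 -1 -2  3  9  9  5  4  5  5  5  2  3  8  9  9  8  6  3  2  3  3]
 [ 1  0  1  2 10 12  3  3  2  4  3  3  4  6  8  9  9  8  9  8  4  2]
 [-1  0  0  3 10 12  5  4  5  3  4  4  5  6  9  9  8  8  9 10  9  8]
 [ 0  0  0  0  9 11  7  4  4  3  4  4  4  8  9  9  9  8 10 10  9  9]
 [-2  1  1  4 11 11  7  4  3  2  5  3  2  7  8  9 10 10  9  9 10  9]
 [ 2  0 -3  4  9 10  8  4  4  3  3  2  3  8  9 10  8  8 10  9 11  9]]
[0.61030568 0.0728418  0.00841497] [0.60821952 0.07058801 0.00791562] mach [-0.04269452  0.02360021]
```

The chip is inside the tray at z ≈ 8 mm, just inboard of the rim. That makes all seven pieces in the tray, so I'm handing in.

```bash
python3 -c "
from bench import job
print(job.job_done())"
```

```text
the job is handed in; nothing more can be done
None
```

I handed the job in at about 30 s on the robot's clock: by image checks all seven pieces are in the tray, which is flat against the machine's base, and the barrel is back upright and empty; the arm stayed clear of the other tools, though their positions were not re-measured.

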